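# Put the desk things back in their places

## Robot

A 7-joint arm with a two-finger parallel gripper is mounted at the origin on a cart in front of the work surface, level with it; the furniture and walls round the work are solid. World frame = base frame: x ahead of the robot, y to its left, z up, the work surface at z = 0. Lengths are in m, angles in rad, forces in N, time in s.
With the tool pointing down it reaches from about 0.4 to 0.85 m from the base axis. Payload 4.4 kg.
Tool frame: the origin (TCP) lies on the centre line of the jaws, within the pads' length; the fingertips stand 25 mm ahead of it and the grasp point (between the pads) lies 6 mm ahead of it; z points along the fingers, y is the line along which they close (so a half turn about z gives the same grasp; the last joint's range is limited). The gripper opens to 94 mm and grips with 3 to 60 N. Pads are 16 mm wide; open, the fingers measure 119 mm over their backs; the gripper's body (75 mm by 177 mm) begins 78 mm behind the grasp point.
Start: joints at [1.085, 0.628, 0.038, 1.517, -0.027, 0.996, -0.02], TCP at [0.265, -0.594, 0.23] pointing down, gripper open.
Joint ranges: [-3.06, 3.06], [-0.37, 2.12], [-1.25, 1.32], [0.18, 2.47], [-1.1, 4.24], [0.23, 1.98], [-2.94, 2.94]. Speed limits (rad/s): [2.57, 2.57, 3.14, 3.14, 3.14, 3.14, 3.14].

## Interface

Orientations are given as a unit quaternion [x, y, z, w].
In Python, from rig import bot, vision gives the robot as it stands.
- The arm moves only by the tool step_arm, never from a script. Its argument "commands" is a list of rows, each a list of 3 entries, a list of its own where there are three numbers: the finger opening in m, from 0 to 0.094, then the shift along the tool's x, y, z in m, then the turn about the tool's z in degrees. A call has 1 to 12 rows; each row shifts and turns the commanded pose from where the row before left it, along the tool's axes as they then stand; what a row does not reach is not made up. A row lasts 1/12 s, in which the tool goes at most 41.7 mm and 7.16 degrees, less where a joint would pass 70% of its speed; a pose out of reach is approached as far as the arm can. A call with a gripper value outside its range is refused whole. The fingers move at their own pace and stop on an object; the grip force is fixed at half the most. Time passes only in rows, so rows that do not move let the fingers close. It gives the time, the measured TCP pose, the force, the opening and the grip force at its end, in the units of the state.
- bot.observe(): the state, without advancing time (a new reading comes with each control period).
- vision.capture(name): name is "side" or "top" or "wrist"; returns a dict with "color" (480x640x3 uint8, blue, green, red), "z_map" (480x640 float32, m along the optical axis (not along the pixel's ray), 0 where there is no reading), "fx", "fy", "cx", "cy" (pixels), "position" and "orientation" of the camera in the world; the wrist camera has in their place "hand_eye" (4x4, takes a point from camera to tool coordinates, whose origin is the TCP and whose axes are the flange's). Camera axes: x right, y down, z forward; pixel columns grow to the right and rows downward; lengths in m; the calibration is good to about 2 mm. A picture is of the moment at which its call begins: read the wrist's pose just before it.
- bot.hand_in(): hands the job in; it is judged then, once.
The state is a dict: "time": time; "joint_pos": joint angles; "joint_vel": joint speeds; "joint_torque": joint torques, N m; "eef_pos": TCP position; "tool_rot": TCP orientation; "contact_force": force on the tool from outside, world axes, zero at the start; "moment": the same for the moment, N m; "opening": opening from 0.0 (shut) to 1.0 (fully open); "grasp_force": force on a finger pad.
Only numpy, scipy, OpenCV 4.12 (cv2) and the standard library are available. Lean on these libraries where they do the work, as an engineer would, in place of code of your own. Each camera call takes 0.05 s, during which the arm holds its last target. There are 200 camera calls.

## Task

Tidy the part of the table in front of you (similar things stored at the left end of the table are not meant): put the ink bottle into the square wooden tray, the loupe into the round wooden dish, the glue stick into the small blue cup, and lay the eraser and the wooden printing block (face up) each on the black mat with its own white outline, centred in the outline and turned to match it. Everything ends standing or lying flat on the floor of its place, let go and at rest; the ink bottle stays upright all the while.

Things in the scene. Friction and masses are not known exactly. Their poses are not given: they have to be found in the camera images.
- ink_bottle: loose dark-blue glass ink bottle with a black round cap, standing upright, about 0.14 kg. Its body is square with rounded corners, 53x52 mm, sides along its x and y, vertical from 0 to 40 mm above the foot; the cap is 33 mm across, from 44 to 60 mm high. Origin: centre of the foot; z up.
- loupe: loose black round standing magnifier, 42 mm in diameter at its widest (the ribbed ring near the top), 43 mm tall, about 0.07 kg, upright. Origin: centre of the foot; z up, along its axis.
- glue_stick: loose glue stick standing upright: white barrel 27 mm in diameter with a dark-grey cap on top (28 mm in diameter, from 60 to 92 mm high; the cap is fixed), total height 92 mm, foot 25 mm in diameter, about 0.035 kg. Origin: centre of the foot; z up, along its axis.
- eraser: loose eraser, white with a green sleeve, lying flat: 20 mm along its x, 50 mm along its y, 12 mm high, about 0.022 kg. Origin: centre of the underside; z up. Its two ends count alike for placing.
- wood_block: loose brown wooden printing block with a raised black character on its upper face, lying face up: 60 mm along its x, 48 mm along its y, 20 mm high (23 mm with the character), about 0.05 kg. Origin: centre of the underside; z up. A half turn counts alike for placing.
- ink_tray: place of the ink bottle, fixed: shallow square tray of light wood with a cork floor, 78x78 mm outside, 68x68 mm inside, sides along its x and y, floor 3 mm above the table, rim 9 mm above the table. The bottle goes in only with its sides about parallel to the tray's (any quarter turn). Origin: centre of the underside; z up.
- loupe_dish: place of the loupe, fixed: shallow round dish of light wood with a cork floor, 68 mm outer and 58 mm inner diameter, floor 3 mm and rim 9 mm above the table. Origin: centre of the underside; z up.
- glue_cup: place of the glue stick, fixed: small low round blue cup with a white floor, 50 mm outer and 42 mm inner diameter, floor 3 mm and rim 16 mm above the table. Origin: centre of the underside; z up.
- eraser_mat: place of the eraser, fixed: thin flat black rubber mat, 56 mm along its x, 84 mm along its y, 3 mm thick, with the white outline of a narrow rectangle in its middle, 26 mm along x by 54 mm along y inside. Origin: centre of the underside; z up.
- block_mat: place of the wooden block, fixed: thin flat black rubber mat, 94 mm along its x, 82 mm along its y, 3 mm thick, with the white outline of a broad rectangle in its middle, 64 mm along x by 52 mm along y inside. Origin: centre of the underside; z up.
There are look-alikes about, which are no part of the job. What is shaped like the ink_tray but red is not meant. What is shaped like the ink_bottle but yellow is not meant.

How it is judged:
By the outcome, as a careful person would: the job done as asked, in the order asked, and still so for the second after the job is handed in, with the robot touching nothing.
It also fails if it takes over 144 s, if anything falls off the work surface, if the arm or the gripper's body presses on something with over 40 N, if the wrist force passes 120 N, or if a joint passes its speed limit or range.

## Working session

There is one attempt and no reset: what is moved stays moved. The work goes in short steps, Python scripts to look and compute and a tool call to move; the robot and the scene stay as the last step left them, time stands still between calls to the robot, and variables do not carry over. Pictures are saved under pics/ and viewed, at most 17 in all, crops included, and the job is handed in when it is done.

Besides the shell and the picture viewer there is one more tool, called after "Call:" as name(argument=value, ...), one argument or row to a line, values as JSON. step_arm: Moves the arm, as the interface text tells. Its arguments: {"type":"object","properties":{"commands":{"type":"array","items":{"type":"array"}}},"required":["commands"]}

```bash
mkdir -p pics; ls; cat > h.py <<'E'
import numpy as np, cv2
from scipy.spatial.transform import Rotation as R
from rig import bot, vision
E
python3 - <<'E'
from h import *
s=bot.observe(); print(s)
for n in ("top","side","wrist"):
    c=vision.capture(n); cv2.imwrite(f"pics/{n}0.png",c["color"]); np.savez(f"{n}0.npz",**c)
    print(n,{k:np.round(v,4).tolist() if not isinstance(v,float) else v for k,v in c.items() if k not in("color","z_map")})
E
```

```text
pics
{'time': 0.0, 'joint_pos': array([ 1.0852032 ,  0.62929332,  0.03843427,  1.51835755, -0.02699799,
        0.99629755, -0.02001179]), 'joint_vel': array([-0.0010379 , -0.00022565, -0.00058088,  0.00067934,  0.00205234,
        0.00014714, -0.00055884]), 'joint_torque': array([ 5.47224431e-05, -5.49733293e+01,  1.14348125e+00, -1.86636132e+01,
       -5.22556691e-02,  2.35424051e-02,  1.54443578e-04]), 'eef_pos': array([ 0.26470128, -0.59298709,  0.22959151]), 'tool_rot': array([ 9.78052500e-01,  2.08356575e-01, -2.00522552e-04, -8.96893053e-04]), 'contact_force': array([-0.26870811,  0.46037724, -0.53588609]), 'moment': array([ 0.02312853, -0.0110529 , -0.00986196]), 'grasp_force': 0.0, 'opening': 1.001383844993003}
top {'fx': 468.8731058776836, 'fy': 468.8731058776836, 'cx': 324.89905623851075, 'cy': 236.89737646976863, 'position': [0.3604, -0.0161, 1.2438], 'orientation': [0.7095, -0.7032, 0.0339, -0.0312]}
side {'fx': 546.3022308789766, 'fy': 546.3022308789766, 'cx': 326.0429459306041, 'cy': 240.6794831206727, 'position': [0.4902, 1.0849, 0.5826], 'orientation': [-0.0076, 0.8523, -0.523, 0.0008]}
wrist {'fx': 341.82995870990214, 'fy': 341.82995870990214, 'cx': 317.6681367248241, 'cy': 238.79990480785483, 'hand_eye': [[-0.001, -0.9692, -0.2462, 0.0706], [1.0, -0.0013, 0.0008, -0.0007], [-0.0011, -0.2462, 0.9692, -0.1543], [0.0, 0.0, 0.0, 1.0]]}
```

View pics/top0.png

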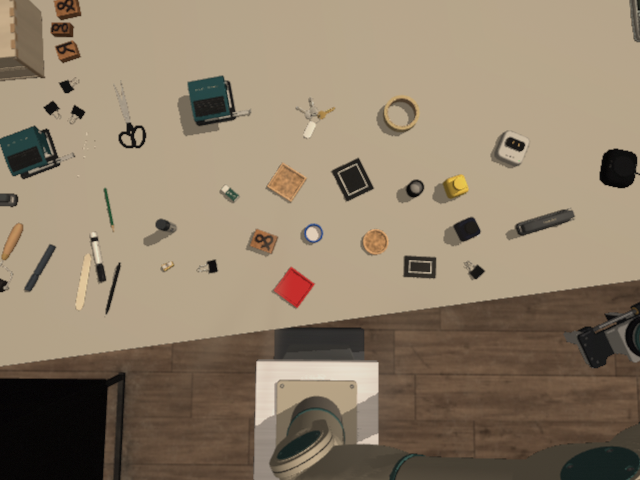

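View pics/side0.png

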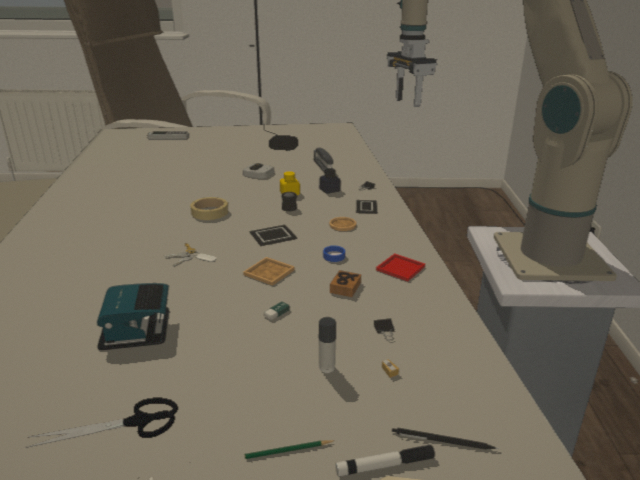

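The top view shows the ink bottle at (467,229), the yellow one at (456,186), the loupe at (415,188), the glue stick at (165,226), the eraser at (230,193) and the block at (263,241). The places are the tray (286,182), dish (375,242), cup (313,233), block mat (353,180) and eraser mat (420,267). The side view shows the same things, with the ink bottle at (330,182).

```bash
cat >> h.py <<'E'
def campose(c, st=None):
    if "hand_eye" in c:
        T=np.eye(4); T[:3,:3]=R.from_quat(st["tool_rot"]).as_matrix(); T[:3,3]=st["eef_pos"]
        T=T@c["hand_eye"]; return T[:3,:3],T[:3,3]
    return R.from_quat(c["orientation"]).as_matrix(), np.array(c["position"])
def ray(c,uv,P):
    uv=np.atleast_2d(uv).astype(float)
    d=np.c_[(uv[:,0]-c["cx"])/c["fx"],(uv[:,1]-c["cy"])/c["fy"],np.ones(len(uv))]@P[0].T
    return P[1],d/np.linalg.norm(d,axis=1)[:,None]
def onplane(c,uv,P,z):
    o,d=ray(c,uv,P); return o+d*((z-o[2])/d[:,2])[:,None]
def cloud(c,P):
    v,u=np.mgrid[:480,:640]; z=c["z_map"]
    X=np.stack([(u-c["cx"])/c["fx"]*z,(v-c["cy"])/c["fy"]*z,z],-1)
    W=X@P[0].T+P[1]; W[z<=0]=np.nan; return W
def meet(o1,d1,o2,d2):
    A=np.c_[d1,-d2]; t=np.linalg.lstsq(A,o2-o1,rcond=None)[0]
    p,q=o1+t[0]*d1,o2+t[1]*d2; return (p+q)/2,np.linalg.norm(p-q)
E
python3 - <<'E'
from h import *
t=dict(np.load("top0.npz")); s=dict(np.load("side0.npz")); Pt=campose(t);Ps=campose(s)
bg=lambda c:np.median(c["color"].reshape(-1,3)[c["color"].reshape(-1,3).sum(1)>350],0)
def blob(c,uv,r=30):
    # what differs from the local table colour, connected, nearest uv
    x,y=uv; roi=c["color"][y-r:y+r,x-r:x+r].astype(int)
    lab=cv2.cvtColor(roi.astype(np.uint8),cv2.COLOR_BGR2LAB).astype(float)
    b=np.median(np.r_[lab[0],lab[-1],lab[:,0],lab[:,-1]],0)
    d=lab-b; m=((np.abs(d[...,0])>60)|(np.hypot(d[...,1],d[...,2])>11)).astype(np.uint8)
    m=cv2.morphologyEx(m,cv2.MORPH_CLOSE,np.ones((3,3)))
    n,l,st,ce=cv2.connectedComponentsWithStats(m)
    k=1+np.argmin([np.hypot(*(ce[i]-r)) if st[i,4]>30 else 999 for i in range(1,n)])
    cn=max(cv2.findContours((l==k).astype(np.uint8),cv2.RETR_EXTERNAL,cv2.CHAIN_APPROX_NONE)[0],key=cv2.contourArea)
    return cn.reshape(-1,2)+[x-r,y-r]
H=dict(ink=(467,229,330,180,.06),loupe=(415,188,289,201,.043),glue=(165,226,327,345,.092),eraser=(230,193,277,311,.012),block=(263,241,346,283,.02),tray=(286,182,269,271,.009),dish=(375,242,343,224,.009),cup=(313,233,334,254,.016),emat=(420,267,367,206,.003),bmat=(353,180,272,235,.003))
Wt=cloud(t,Pt)
for n,(a,b,c_,d_,h) in H.items():
    ct=blob(t,(a,b)); cs=blob(s,(c_,d_),30 if n!="glue" else 40)
    rt=cv2.minAreaRect(np.float32(onplane(t,ct,Pt,h)[:,:2]*1000))
    mt=cv2.boundingRect(ct.astype(np.int32)); 
    ut=np.array(cv2.minAreaRect(ct.astype(np.float32))[0]); us=np.array(cv2.minAreaRect(cs.astype(np.float32))[0])
    p,e=meet(Pt[1],ray(t,ut,Pt)[1][0],Ps[1],ray(s,us,Ps)[1][0])
    x,y=ut.astype(int); w=Wt[y-3:y+4,x-3:x+4,2]
    print(n,"rect@h",np.round(rt[0]).tolist(),np.round(rt[1]).tolist(),round(rt[2]),"tri",np.round(p*1000),"gap",round(e*1000,1),"depth z",np.round(np.nanmedian(w)*1000),np.round(np.nanmax(w)*1000))
im=t["color"][140:310,140:500]; cv2.imwrite("pics/crop.png",cv2.resize(im,None,fx=2.2,fy=2.2,interpolation=cv2.INTER_CUBIC))
E
```

```text
ink rect@h [493.0, -380.0] [51.0, 60.0] 26 tri [ 499. -380.   60.] gap 11.1 depth z 58.0 66.0
loupe rect@h [600.0, -251.0] [39.0, 51.0] 45 tri [ 599. -249.   50.] gap 1.5 depth z 41.0 47.0
glue rect@h [489.0, 375.0] [53.0, 28.0] 64 tri [494. 382.  68.] gap 2.7 depth z 83.0 94.0
eraser rect@h [587.0, 233.0] [40.0, 23.0] 50 tri [585. 233.   8.] gap 5.5 depth z 12.0 19.0
block rect@h [461.0, 142.0] [63.0, 50.0] 71 tri [462. 144.   9.] gap 0.0 depth z 22.0 27.0
tray rect@h [620.0, 85.0] [77.0, 82.0] 58 tri [622.  86.   3.] gap 1.4 depth z 3.0 9.0
dish rect@h [463.0, -152.0] [65.0, 68.0] 45 tri [ 463. -153.    2.] gap 0.3 depth z 3.0 9.0
cup rect@h [484.0, 11.0] [49.0, 52.0] 46 tri [484.  11.   7.] gap 1.3 depth z 4.0 9.0
emat rect@h [398.0, -271.0] [84.0, 55.0] 87 tri [ 397. -272.   -3.] gap 2.6 depth z 2.0 9.0
bmat rect@h [631.0, -92.0] [93.0, 83.0] 26 tri [631. -92.  -2.] gap 2.1 depth z 3.0 10.0
```

View pics/crop.png

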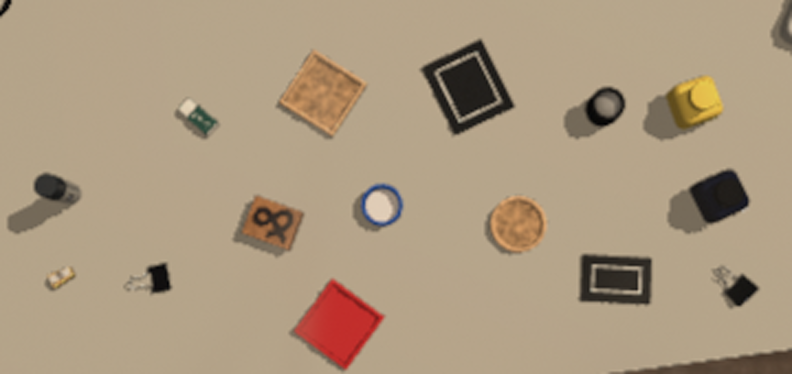

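The crop confirms the layout: the ink bottle is turned about 26° and stands clear of the yellow one. Triangulated points, depth heights and sizes agree to within a few mm, so I'm moving above the ink bottle.

Call:
step_arm(
  commands=[
    [0.094, [0.033, -0.011, 0.008], 0],
    [0.094, [0.033, -0.011, 0.008], 0],
    [0.094, [0.033, -0.011, 0.008], 0],
    [0.094, [0.033, -0.011, 0.008], 0],
    [0.094, [0.033, -0.011, 0.008], 0],
    [0.094, [0.033, -0.011, 0.008], 0],
    [0.094, [0.033, -0.011, 0.008], 0],
    [0.094, [0.033, -0.011, 0.008], 0],
    [0.094, [0.033, -0.011, 0.008], 0],
    [0.094, [0, 0, 0], 0],
  ],
)

```text
time: 0.98
eef_pos: [0.5023, -0.3732, 0.1565]
tool_rot: [0.977, 0.214, 0.002, -0.003]
contact_force: [1.0, 1.4, -0.6]
opening: 1.0
grasp_force: 0.0
```

```bash
cat >> h.py <<'E'
def yawpos(st):
    M=R.from_quat(st["tool_rot"]).as_matrix(); return np.degrees(np.arctan2(M[1,0],M[0,0])),M
def plan(x,y,z,yaw,st=None,sym=180):
    """turn first (deg about tool z), then shift in the turned tool's axes (mm); world mm in"""
    st=st or bot.observe(); p,_=yawpos(st)
    d=(yaw-p+sym/2)%sym-sym/2; q=np.radians(p+d); D=np.array([x,y,z])-st["eef_pos"]*1000
    print("plan: turn %.1f shift %s  (tool z tilt err %.3f)"%(-d,np.round([D[0]*np.cos(q)+D[1]*np.sin(q),D[0]*np.sin(q)-D[1]*np.cos(q),-D[2]],1),1+_[2,2]), "now",np.round(st["eef_pos"]*1000,1),round(p,1),"t",round(st["time"],1))
def look(name=None,cam="wrist"):
    st=bot.observe(); c=vision.capture(cam); P=campose(c,st)
    if name: cv2.imwrite(f"pics/{name}.png",c["color"]); np.savez(name+".npz",**c)
    return st,c,P
E
python3 - <<'E'
from h import *
st,c,P=look("w1"); print(st["eef_pos"],yawpos(st)[0]); W=cloud(c,P)
z=W[...,2]; 
m=((c["color"].max(2)<75)&(z>.01)&(z<.075)).astype(np.uint8)
n,l,s_,ce=cv2.connectedComponentsWithStats(m)
for i in range(1,n):
    if s_[i,4]>300:
        w=W[l==i]; print(s_[i],ce[i],np.round(np.nanmedian(w,0)*1000),np.nanpercentile(w[:,2],98))
        for lo,hi in((.03,.045),(.054,.075)):
            q=w[(w[:,2]>lo)&(w[:,2]<hi)]
            if len(q)>50: print(lo,len(q),cv2.minAreaRect(np.float32(q[:,:2]*1000)))
E
```

```text
[ 0.50231025 -0.3732093   0.15649605] 24.694648955948395
[ 202   21   61   68 1765] [232.67252125  56.05439093] [ 601. -259.   39.] 0.041205734515313355
0.03 1436 ((603.9219360351562, -255.27842712402344), (39.470977783203125, 39.99850845336914), 22.65833282470703)
[ 589   23   51   69 2327] [616.48044693  56.38160722] [ 724. -519.   26.] 0.027245385840443302
[ 306  218   60   64 3631] [335.3759295  249.59460204] [ 505. -387.   40.] 0.06167044714760115
0.03 1901 ((497.5909423828125, -390.8569030761719), (52.4407958984375, 50.3397216796875), 24.199382781982422)
0.054 1366 ((497.73553466796875, -390.4771728515625), (32.32160568237305, 31.766136169433594), 7.619207859039307)
[474 306  52  32 792] [493.29545455 319.05429293] [ 503. -535.   45.] 0.049264205189535226
0.03 410 ((504.1701965332031, -547.24560546875), (22.270729064941406, 41.07426834106445), 17.8597412109375)
```

View pics/w1.png

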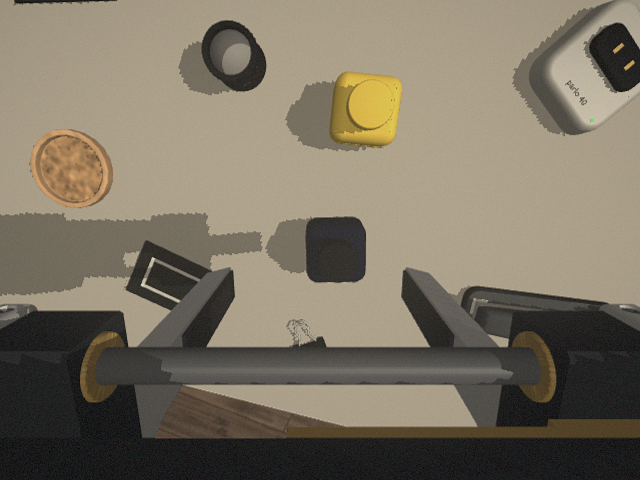

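The wrist view shows the ink bottle at (335,250), with its body top at 40 mm and cap at 61 mm as stated. The yellow bottle is at (366,110), out of the closing line. I'm going down to grasp.

Call:
step_arm(
  commands=[
    [0.094, [-0.0116, 0.014, 0.0], 0],
    [0.094, [0, 0, 0.022], 0],
    [0.094, [0, 0, 0.022], 0],
    [0.094, [0, 0, 0.022], 0],
    [0.094, [0, 0, 0.022], 0],
    [0.094, [0, 0, 0.022], 0],
    [0.094, [0, 0, 0.007], 0],
    [0.094, [0, 0, 0], 0],
  ],
)

```text
time: 1.7
eef_pos: [0.4887, -0.3997, 0.0396]
tool_rot: [0.978, 0.208, -0.002, -0.001]
contact_force: [-0.3, 0.7, 0.1]
opening: 1.001
grasp_force: 0.0
```

```bash
python3 - <<'E'
from h import *
st,c,P=look("w2"); plan(497.6,-390.7,39,24.2)
W=cloud(c,P); z=W[...,2]
m=((c["color"].max(2)<75)&(z>.03)&(z<.075)).astype(np.uint8); m[330:]=0
n,l,s_,ce=cv2.connectedComponentsWithStats(m)
for i in range(1,n):
    if s_[i,4]>300:
        w=W[l==i]; print(s_[i],np.round(np.nanmedian(w,0)*1000))
        for lo,hi in((.03,.045),(.054,.075)):
            q=w[(w[:,2]>lo)&(w[:,2]<hi)]
            if len(q)>50: print(lo,len(q),cv2.minAreaRect(np.float32(q[:,:2]*1000)))
E
```

```text
plan: turn -0.2 shift [11.  -5.6  2.1]  (tool z tilt err 0.000) now [ 489.9 -400.3   41.1] 24.0 t 1.8
[ 257  221  104  109 9874] [ 505. -388.   41.]
0.03 5066 ((497.30670166015625, -390.97064208984375), (52.26178741455078, 50.12410354614258), 25.638261795043945)
0.054 4447 ((497.9770202636719, -390.37493896484375), (32.123783111572266, 32.39258575439453), 71.79270935058594)
[193 279  35  51 963] [ 472. -355.   52.]
0.03 304 ((468.983154296875, -355.80828857421875), (16.87788200378418, 1.6043972969055176), 24.59005355834961)
0.054 435 ((469.9758605957031, -355.85565185546875), (15.227015495300293, 2.3109121322631836), 29.789180755615234)
[408 280  36  50 955] [ 510. -441.   52.]
0.03 299 ((507.6055603027344, -442.0585632324219), (15.76937198638916, 1.7163301706314087), 19.86863899230957)
0.054 432 ((508.7341613769531, -441.8795166015625), (14.57831859588623, 2.4231743812561035), 21.58184051513672)
```

View pics/w2.png

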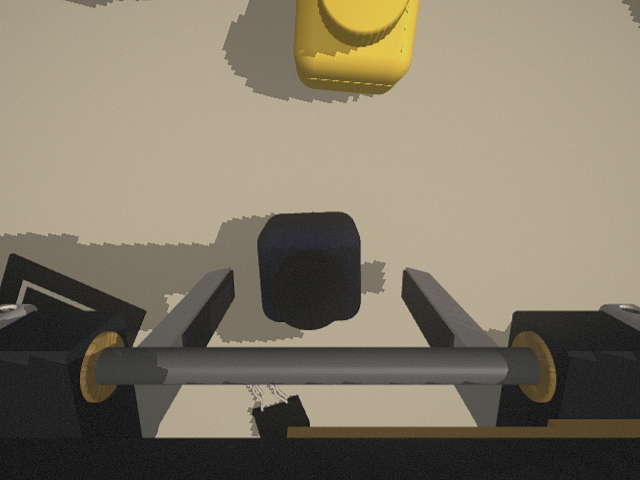

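The view shows the bottle at (310,268) between the open fingers, about 11 mm ahead of the pads. I correct that and close.

Call:
step_arm(
  commands=[
    [0.094, [0.011, -0.0055, 0.001], 0],
    [0.094, [0, 0, 0], 0],
    [0.094, [0, 0, 0], 0],
    [0.04, [0, 0, 0], 0],
    [0.04, [0, 0, 0], 0],
    [0.04, [0, 0, 0], 0],
    [0.04, [0, 0, 0], 0],
    [0.04, [0, 0, 0], 0],
    [0.04, [0, 0, 0], 0],
    [0.04, [0, 0, 0], 0],
    [0.04, [0, 0, 0], 0],
  ],
)

```text
time: 2.67
eef_pos: [0.4987, -0.3903, 0.0405]
tool_rot: [0.978, 0.208, -0.0, 0.0]
contact_force: [0.0, 0.0, -0.5]
opening: 0.531
grasp_force: 29.9
```

```bash
python3 - <<'E'
from h import *
st=bot.observe(); print(st["opening"]*94,st["grasp_force"],st["contact_force"]); plan(497.6,-390.7,39,24.2)
t=dict(np.load("top0.npz")); P=campose(t); 
# tray yaw from top: floor/rim contour
hsv=cv2.cvtColor(t["color"],cv2.COLOR_BGR2HSV)[150:215,250:325]
m=((hsv[...,1]>85)&(hsv[...,0]<22)).astype(np.uint8)
cn=max(cv2.findContours(m,0,1)[0],key=cv2.contourArea).reshape(-1,2)+[250,150]
r=cv2.minAreaRect(np.float32(onplane(t,cn,P,.009)[:,:2]*1000)); print(r)
plan(*r[0],150,r[2],sym=90)
E
```

```text
49.871740446062574 29.87299270927906 [ 0.02977018  0.0186146  -0.54435631]
plan: turn -0.2 shift [-1.1 -0.1  1.5]  (tool z tilt err 0.000) now [ 498.7 -390.3   40.5] 24.0 t 2.7
((621.275390625, 83.83177947998047), (79.39415740966797, 79.47672271728516), 57.86671447753906)
plan: turn -33.8 shift [ 466.7 -148.4 -109.5]  (tool z tilt err 0.000) now [ 498.7 -390.3   40.5] 24.0 t 2.7
```

Call:
step_arm(
  commands=[
    [0.04, [0, 0, -0.02], 0],
    [0.04, [0, 0, -0.022], -6.8],
    [0.04, [0, 0, -0.022], -6.8],
    [0.04, [0, 0, -0.022], -6.8],
    [0.04, [0, 0, -0.022], -6.8],
    [0.04, [0.01, -0.004, 0], -6.6],
    [0.04, [0.026, -0.01, 0], 0],
    [0.04, [0.03, -0.011, 0], 0],
    [0.04, [0.03, -0.011, 0], 0],
    [0.04, [0.03, -0.011, 0], 0],
    [0.04, [0.03, -0.011, 0], 0],
    [0.04, [0.03, -0.011, 0], 0],
  ],
)

```text
time: 3.67
eef_pos: [0.5403, -0.1947, 0.1483]
tool_rot: [0.875, 0.484, -0.0, -0.0]
contact_force: [0.2, 0.2, -2.0]
opening: 0.531
grasp_force: 29.9
```

Call:
step_arm(
  commands=[
    [0.04, [0.03, -0.011, 0], 0],
    [0.04, [0.03, -0.011, 0], 0],
    [0.04, [0.03, -0.011, 0], 0],
    [0.04, [0.03, -0.011, 0], 0],
    [0.04, [0.03, -0.011, 0], 0],
    [0.04, [0.03, -0.011, 0], 0],
    [0.04, [0.02, -0.01, 0], 0],
    [0.04, [0.01, -0.006, 0], 0],
    [0.04, [0, 0, 0], 0],
    [0.04, [0, 0, 0], 0],
    [0.04, [0, 0, 0], 0],
  ],
)

```text
time: 4.58
eef_pos: [0.5825, 0.0224, 0.1484]
tool_rot: [0.876, 0.482, -0.001, 0.001]
contact_force: [-0.6, -0.9, -1.6]
opening: 0.536
grasp_force: 29.9
```

```bash
cat >> h.py <<'E'
def rect(pts): # minAreaRect in mm of world points; angle = direction of long side
    (x,y),(w,h),a=cv2.minAreaRect(np.float32(pts[:,:2]*1000))
    if h>w: w,h,a=h,w,a+90
    return x,y,w,h,(a+90)%180-90
def blobs(c,P,m,z,amin=200,show=True):
    """components of mask m -> outer contour on plane z -> rect, list"""
    W=cloud(c,P); out=[]
    n,l,s_,ce=cv2.connectedComponentsWithStats(m.astype(np.uint8))
    for i in range(1,n):
        if s_[i,4]<amin: continue
        cn=max(cv2.findContours((l==i).astype(np.uint8),0,1)[0],key=len).reshape(-1,2)
        r=rect(onplane(c,cn,P,z)); zs=W[l==i][:,2]*1000
        out.append(r)
        if show: print("px",np.round(ce[i]),"A",s_[i,4],"rect",np.round(r,1),"depth z5/50/95",np.round(np.nanpercentile(zs,[5,50,95]),1))
    return out
E
python3 - <<'E'
from h import *
st,c,P=look("w3"); hsv=cv2.cvtColor(c["color"],cv2.COLOR_BGR2HSV); print(st["opening"]*94,st["grasp_force"])
m=((hsv[...,1]>95)&(hsv[...,0]<22)&(hsv[...,2]>90)).astype(np.uint8); m[330:]=0
m=cv2.morphologyEx(m,cv2.MORPH_OPEN,np.ones((3,3)))
for r in blobs(c,P,m,.009,800): plan(r[0],r[1],150,r[4],sym=90)
W=cloud(c,P); b=(c["color"].max(2)<75)&(W[...,2]>.09)&(W[...,2]<.2); b[330:]=0
n,l,s_,ce=cv2.connectedComponentsWithStats(b.astype(np.uint8))
for i in range(1,n):
    if s_[i,4]>300: print(s_[i],np.round(np.nanmedian(W[l==i],0)*1000))
E
```

```text
50.407035051337125 29.853480756282806
px [316. 145.] A 8900 rect [620.9  86.7  77.2  76.9 -32. ] depth z5/50/95 [2.3 3.7 9.5]
px [121. 190.] A 3181 rect [459.1 144.4  61.9  59.   70.6] depth z5/50/95 [ 6.2 20.3 21.7]
px [ 77. 309.] A 3168 rect [356.7  80.3  83.4  40.8 -32.4] depth z5/50/95 [2.5 3.9 9.5]
plan: turn -0.3 shift [74.9 -1.6 -1.6]  (tool z tilt err 0.000) now [582.5  22.3 148.4] 57.7 t 4.6
plan: turn -12.9 shift [  74.  -157.    -1.6]  (tool z tilt err 0.000) now [582.5  22.3 148.4] 57.7 t 4.6
plan: turn 0.0 shift [ -72.  -221.8   -1.6]  (tool z tilt err 0.000) now [582.5  22.3 148.4] 57.7 t 4.6
[  246   235   144    95 10137] [589.  33. 148.]
```

View pics/w3.png

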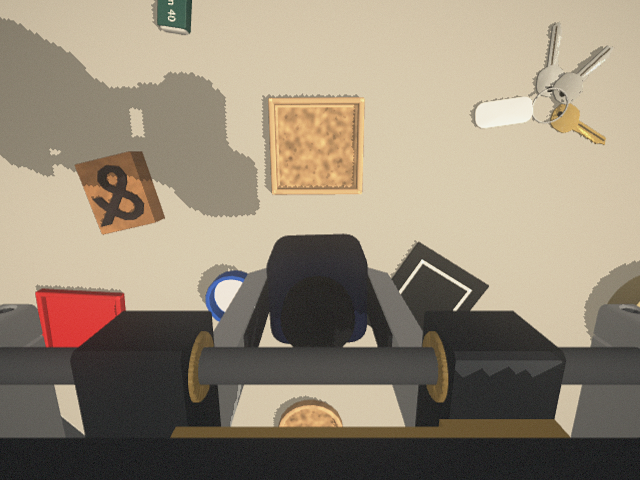

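The view shows the tray at (316,145), free and square to the bottle held at (318,290).

Call:
step_arm(
  commands=[
    [0.04, [0.019, -0.0004, 0], 0],
    [0.04, [0.025, -0.0004, 0], 0],
    [0.04, [0.022, -0.0004, 0], 0],
    [0.04, [0.01, -0.0004, 0], 0],
    [0.04, [0, 0, 0.02], 0],
    [0.04, [0, 0, 0.025], 0],
    [0.04, [0, 0, 0.025], 0],
    [0.04, [0, 0, 0.015], 0],
    [0.04, [0, 0, 0.005], 0],
    [0.04, [0, 0, 0], 0],
    [0.04, [0, 0, 0], 0],
  ],
)

```text
time: 5.55
eef_pos: [0.6223, 0.0893, 0.059]
tool_rot: [0.876, 0.483, 0.0, 0.0]
contact_force: [0.3, 0.4, -1.0]
opening: 0.529
grasp_force: 29.9
```

```bash
python3 - <<'E'
from h import *
plan(621.8,87.8,44,58)
E
```

```text
plan: turn -0.2 shift [-1.5  0.3 15. ]  (tool z tilt err 0.000) now [622.3  89.3  59. ] 57.8 t 5.5
```

Call:
step_arm(
  commands=[
    [0.04, [-0.0015, 0, 0.007], 0],
    [0.04, [0, 0, 0.006], 0],
    [0.04, [0, 0, 0.002], 0],
    [0.04, [0, 0, 0], 0],
    [0.04, [0, 0, 0], 0],
    [0.07, [0, 0, 0], 0],
    [0.07, [0, 0, 0], 0],
    [0.07, [0, 0, 0], 0],
    [0.07, [0, 0, 0], 0],
  ],
)

```text
time: 6.3
eef_pos: [0.6213, 0.0893, 0.0437]
tool_rot: [0.875, 0.484, 0.0, 0.0]
contact_force: [0.3, 0.8, -0.4]
opening: 0.739
grasp_force: 0.0
```

Call:
step_arm(
  commands=[
    [0.075, [0, 0, -0.01], 0],
    [0.094, [0, 0, -0.03], 0],
    [0.094, [0, 0, -0.035], 0],
    [0.094, [0, 0, -0.035], 0],
    [0.094, [0, 0, -0.01], 0],
    [0.094, [0, 0, 0], 0],
    [0.094, [0, 0, 0], 0],
  ],
)

```text
time: 6.88
eef_pos: [0.6211, 0.0891, 0.1641]
tool_rot: [0.875, 0.484, 0.0, 0.0]
contact_force: [-0.4, 0.0, -0.5]
opening: 0.997
grasp_force: 0.0
```

```bash
python3 - <<'E'
from h import *
st,c,P=look("w4"); W=cloud(c,P); z=W[...,2]; b=(c["color"].max(2)<75)&(z>.03)&(z<.075); b[340:]=0
n,l,s_,ce=cv2.connectedComponentsWithStats(b.astype(np.uint8))
for i in range(1,n):
    if s_[i,4]>300:
        w=W[l==i]
        for lo,hi in((.03,.047),(.057,.075)):
            q=w[(w[:,2]>lo)&(w[:,2]<hi)]
            if len(q)>50: print(lo,len(q),np.round(rect(q),1),np.round(np.nanmedian(q,0)*1000))
c=np.load("top0.npz"); plan(602,-253,150,30)
st,c,P=look("t4","top"); 
E
```

```text
0.03 1912 [619.8  88.7  52.5  49.9  60.5] [627.  99.  42.]
0.057 1351 [620.2  89.4  32.2  32.   75.3] [621.  90.  64.]
plan: turn 27.9 shift [-186.8  287.    12.8]  (tool z tilt err 0.000) now [620.2  88.9 162.8] 57.9 t 6.9
```

View pics/w4.png

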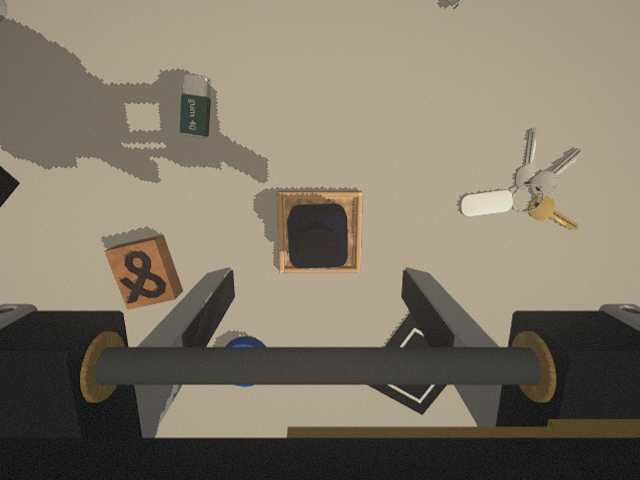

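The view shows the bottle at (318,236) upright inside the tray, with its cap 64 mm high, so it is on the floor. Next is the loupe.

Call:
step_arm(
  commands=[
    [0.094, [-0.015, 0.008, 0], 0],
    [0.094, [-0.03, 0.0165, 0], 0],
    [0.094, [-0.03, 0.0165, 0], 0],
    [0.094, [-0.03, 0.0165, 0], 0],
    [0.094, [-0.03, 0.0165, 0.003], 0],
    [0.094, [-0.03, 0.0165, 0.003], 0],
    [0.094, [-0.03, 0.0165, 0.003], 0],
    [0.094, [-0.03, 0.0165, 0.003], 0],
    [0.094, [-0.03, 0.0165, 0.003], 0],
    [0.094, [-0.03, 0.0165, 0], 0],
    [0.094, [-0.02, 0.012, 0], 0],
    [0.094, [0, 0, 0], 0],
  ],
)

```text
time: 7.98
eef_pos: [0.5983, -0.2667, 0.146]
tool_rot: [0.877, 0.48, -0.003, 0.001]
contact_force: [-0.7, -1.8, 0.1]
opening: 1.002
grasp_force: 0.0
```

Call:
step_arm(
  commands=[
    [0.094, [0, 0, 0], 0],
    [0.094, [0, 0, 0], 0],
  ],
)

```text
time: 8.15
eef_pos: [0.6009, -0.2571, 0.1469]
tool_rot: [0.875, 0.484, -0.0, -0.002]
contact_force: [0.1, -0.4, -0.1]
opening: 1.001
grasp_force: 0.0
```

```bash
cat >> h.py <<'E'
def tops(c,W,lo,hi,amin=300,dark=None,cut=330):
    z=W[...,2]; b=(z>lo)&(z<hi)
    if dark: b&=c["color"].max(2)<dark
    b[cut:]=0
    n,l,s_,ce=cv2.connectedComponentsWithStats(b.astype(np.uint8))
    for i in range(1,n):
        if s_[i,4]>amin:
            q=W[l==i]; print("px",np.round(ce[i]),s_[i,4],"rect",np.round(rect(q),1),"circ",np.round(cv2.minEnclosingCircle(np.float32(q[:,:2]*1000))[0],1),"z",np.round(np.nanpercentile(q[:,2],[5,50,95])*1000,1))
E
python3 - <<'E'
from h import *
st,c,P=look("w5"); W=cloud(c,P); tops(c,W,.03,.055,dark=90); plan(602,-253,36,58)
E
```

```text
px [319. 238.] 1056 rect [ 604.6 -254.    40.5   39.8   78.5] circ [ 604.1 -253.9] z [35.3 39.6 41. ]
plan: turn -0.0 shift [  3.2  -1.2 111.3]  (tool z tilt err 0.000) now [ 601.3 -256.3  147.3] 58.0 t 8.2
```

The loupe is centred at (604,-254), 41 mm high, and agrees with the top view to within 4 mm.

Call:
step_arm(
  commands=[
    [0.094, [0.0036, 0.0014, 0.01], 0],
    [0.094, [0, 0, 0.025], 0],
    [0.094, [0, 0, 0.03], 0],
    [0.094, [0, 0, 0.03], 0],
    [0.094, [0, 0, 0.014], 0],
    [0.094, [0, 0, 0.002], 0],
    [0.094, [0, 0, 0], 0],
    [0.03, [0, 0, 0], 0],
    [0.03, [0, 0, 0], 0],
    [0.03, [0, 0, 0], 0],
    [0.03, [0, 0, 0], 0],
    [0.03, [0, 0, 0], 0],
  ],
)

```text
time: 9.2
eef_pos: [0.605, -0.2567, 0.0384]
tool_rot: [0.875, 0.484, 0.0, 0.001]
contact_force: [-1.1, 0.1, 0.0]
opening: 0.681
grasp_force: 0.0
```

Call:
step_arm(
  commands=[
    [0.03, [0, 0, 0], 0],
    [0.03, [0, 0, 0], 0],
    [0.03, [0, 0, 0], 0],
  ],
)

```text
time: 9.45
eef_pos: [0.6046, -0.2565, 0.0376]
tool_rot: [0.875, 0.484, 0.0, 0.0]
contact_force: [0.4, -0.4, 0.3]
opening: 0.472
grasp_force: 0.0
```

```bash
python3 - <<'E'
from h import *
plan(463,-152,120,58)
E
```

```text
plan: turn -0.2 shift [  13.6 -175.4  -82.4]  (tool z tilt err 0.000) now [ 604.6 -256.5   37.6] 57.8 t 9.4
```

Call:
step_arm(
  commands=[
    [0.03, [0, 0, 0], 0],
    [0.03, [0, 0, 0], 0],
    [0.03, [0, 0, 0], 0],
  ],
)

```text
time: 9.7
eef_pos: [0.6046, -0.2565, 0.0375]
tool_rot: [0.875, 0.484, -0.0, 0.0]
contact_force: [-0.6, -0.3, 0.8]
opening: 0.424
grasp_force: 30.0
```

Call:
step_arm(
  commands=[
    [0.03, [0, 0, -0.02], 0],
    [0.03, [0, 0, -0.03], 0],
    [0.03, [0, 0, -0.03], 0],
    [0.03, [-0.005, -0.015, 0], 0],
    [0.03, [-0.01, -0.03, 0], 0],
    [0.03, [-0.01, -0.03, 0], 0],
    [0.03, [-0.01, -0.03, 0], 0],
    [0.03, [-0.01, -0.03, 0], 0],
    [0.03, [-0.01, -0.027, 0], 0],
    [0.03, [-0.005, -0.013, 0], 0],
    [0.03, [0, 0, 0], 0],
    [0.03, [0, 0, 0], 0],
  ],
)

```text
time: 10.7
eef_pos: [0.4249, -0.2144, 0.1178]
tool_rot: [0.875, 0.484, 0.0, 0.0]
contact_force: [0.6, 0.1, -0.6]
opening: 0.423
grasp_force: 30.0
```

```bash
python3 - <<'E'
from h import *
st,c,P=look("w6"); hsv=cv2.cvtColor(c["color"],cv2.COLOR_BGR2HSV)
m=((hsv[...,1]>95)&(hsv[...,0]<22)&(hsv[...,2]>90)).astype(np.uint8); m[330:]=0
m=cv2.morphologyEx(m,cv2.MORPH_OPEN,np.ones((3,3)))
for r in blobs(c,P,m,.009,500): plan(r[0],r[1],110,58)
W=cloud(c,P); tops(c,W,.08,.13,dark=90)
E
```

```text
px [31. 18.] A 2140 rect [343.3  25.8  42.5  23.8 -36. ] depth z5/50/95 [1.9 3.9 9.4]
px [316. 147.] A 6543 rect [ 462.8 -151.4   66.5   66.1  -32.2] depth z5/50/95 [2.4 3.8 9.5]
plan: turn -0.1 shift [ 160.  -197.7    7.8]  (tool z tilt err 0.000) now [ 426.1 -214.6  117.8] 57.9 t 10.8
plan: turn -0.1 shift [73.1 -2.4  7.8]  (tool z tilt err 0.000) now [ 426.1 -214.6  117.8] 57.9 t 10.8
px [316. 283.] 4170 rect [ 426.7 -210.5   43.    37.5  -28.3] circ [ 425.2 -212.4] z [ 88.3 118.7 122. ]
```

View pics/w6.png

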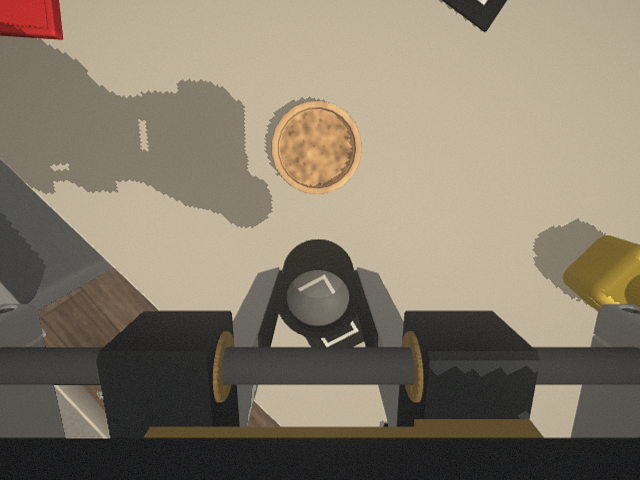

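The view shows the dish at (316,147), empty, and the loupe held upright at (318,285).

Call:
step_arm(
  commands=[
    [0.03, [0.015, -0.0005, 0], 0],
    [0.03, [0.025, -0.0005, 0], 0],
    [0.03, [0.021, -0.0005, 0], 0],
    [0.03, [0.01, -0.0005, 0.01], 0],
    [0.03, [0, 0, 0.025], 0],
    [0.03, [0, 0, 0.022], 0],
    [0.03, [0, 0, 0.01], 0],
    [0.03, [0, 0, 0.005], 0],
    [0.03, [0, 0, 0], 0],
    [0.03, [0, 0, 0], 0],
  ],
)

```text
time: 11.58
eef_pos: [0.4609, -0.1533, 0.0456]
tool_rot: [0.875, 0.483, 0.0, 0.0]
contact_force: [-0.1, 1.0, -0.0]
opening: 0.422
grasp_force: 30.0
```

```bash
python3 - <<'E'
from h import *
plan(461.8,-153.1,41,58)
E
```

```text
plan: turn -0.2 shift [0.7 0.6 4.6]  (tool z tilt err 0.000) now [ 460.9 -153.3   45.6] 57.8 t 11.6
```

Call:
step_arm(
  commands=[
    [0.03, [0.0005, 0.0005, 0.003], 0],
    [0.03, [0, 0, 0.0015], 0],
    [0.03, [0, 0, 0], 0],
    [0.03, [0, 0, 0], 0],
    [0.06, [0, 0, 0], 0],
    [0.06, [0, 0, 0], 0],
    [0.06, [0, 0, 0], 0],
    [0.06, [0, 0, 0], 0],
    [0.06, [0, 0, -0.015], 0],
    [0.094, [0, 0, -0.03], 0],
    [0.094, [0, 0, -0.035], 0],
    [0.094, [0, 0, -0.03], 0],
  ],
)

```text
time: 12.58
eef_pos: [0.461, -0.1527, 0.1524]
tool_rot: [0.875, 0.484, -0.0, -0.0]
contact_force: [0.4, -0.1, -0.5]
opening: 0.812
grasp_force: 0.0
```

Call:
step_arm(
  commands=[
    [0.094, [0, 0, -0.01], 0],
    [0.094, [0, 0, 0], 0],
    [0.094, [0, 0, 0], 0],
  ],
)

```text
time: 12.83
eef_pos: [0.4613, -0.1529, 0.1612]
tool_rot: [0.875, 0.484, 0.0, 0.0]
contact_force: [-0.4, -1.5, -0.0]
opening: 0.996
grasp_force: 0.0
```

```bash
python3 - <<'E'
from h import *
st,c,P=look("w7"); W=cloud(c,P); tops(c,W,.03,.055,dark=90); hsv=cv2.cvtColor(c["color"],cv2.COLOR_BGR2HSV)
m=((hsv[...,1]>95)&(hsv[...,0]<22)&(hsv[...,2]>90)).astype(np.uint8); m[330:]=0
blobs(c,P,m,.009,500)
plan(489,375,180,58)
E
```

```text
px [316. 237.] 962 rect [ 462.  -150.4   40.1   40.   -82.3] circ [ 461.7 -150.6] z [38.2 42.6 44.1]
px [62. 91.] A 8664 rect [343.   61.3  82.1  77.8 -35.8] depth z5/50/95 [2.1 3.6 9.3]
px [320. 221.] A 1896 rect [ 463.1 -151.1   66.3   65.8  -32.2] depth z5/50/95 [2.6 7.3 9.9]
plan: turn -0.1 shift [ 462.5 -255.6  -19.6]  (tool z tilt err 0.000) now [ 460.7 -152.7  160.4] 57.9 t 12.9
```

View pics/w7.png

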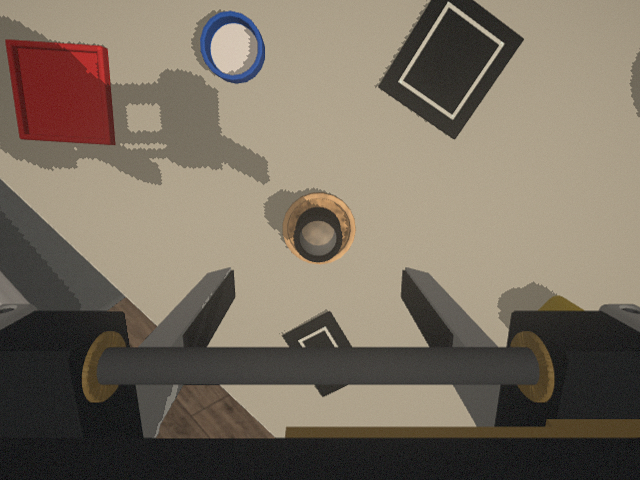

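The view shows the loupe at (318,235), upright within the dish, with its top at 44 mm. Next is the glue stick.

Call:
step_arm(
  commands=[
    [0.094, [0.01, -0.006, -0.02], 0],
    [0.094, [0.025, -0.014, -0.01], 0],
    [0.094, [0.031, -0.017, 0], 0],
    [0.094, [0.031, -0.017, 0], 0],
    [0.094, [0.031, -0.017, 0], 0],
    [0.094, [0.031, -0.017, 0], 0],
    [0.094, [0.031, -0.017, 0], 0],
    [0.094, [0.031, -0.017, 0], 0],
    [0.094, [0.031, -0.017, 0], 0],
    [0.094, [0.031, -0.017, 0], 0],
    [0.094, [0.031, -0.017, 0], 0],
    [0.094, [0.031, -0.017, 0], 0],
  ],
)

```text
time: 13.88
eef_pos: [0.4828, 0.2416, 0.1889]
tool_rot: [0.875, 0.484, -0.002, 0.0]
contact_force: [0.7, 0.7, 0.3]
opening: 1.003
grasp_force: 0.0
```

Call:
step_arm(
  commands=[
    [0.094, [0.031, -0.017, 0], 0],
    [0.094, [0.031, -0.017, 0], 0],
    [0.094, [0.025, -0.014, 0], 0],
    [0.094, [0.01, -0.005, 0], 0],
    [0.094, [0, 0, 0], 0],
    [0.094, [0, 0, 0], 0],
    [0.094, [0, 0, 0], 0],
  ],
)

```text
time: 14.47
eef_pos: [0.4909, 0.3476, 0.1901]
tool_rot: [0.876, 0.483, -0.001, 0.001]
contact_force: [-0.1, 0.2, -0.5]
opening: 1.0
grasp_force: 0.0
```

```bash
python3 - <<'E'
from h import *
st,c,P=look("w8"); W=cloud(c,P); tops(c,W,.085,.1,amin=150); tops(c,W,.02,.1,amin=150);plan(489,375,180,58)
E
```

```text
px [292. 197.] 1058 rect [494.7 390.8  26.9  26.6 -32.5] circ [494.5 390.6] z [90.  91.9 93.1]
px [293. 194.] 1226 rect [495.  390.8  27.3  26.9 -32.5] circ [494.7 390.7] z [53.  91.7 93.1]
plan: turn -0.3 shift [ 22.  -16.3  10.5]  (tool z tilt err 0.000) now [491.1 347.7 190.5] 57.7 t 14.5
```

The glue stick's cap is 27 mm across at (494.6,390.7), 92 mm high, which matches what's given.

Call:
step_arm(
  commands=[
    [0.094, [0.015, -0.008, 0], 0],
    [0.094, [0.017, -0.009, 0], 0],
    [0.094, [0.0063, -0.003, 0], 0],
    [0.094, [0, 0, 0.01], 0],
    [0.094, [0, 0, 0.025], 0],
    [0.094, [0, 0, 0.03], 0],
    [0.094, [0, 0, 0.03], 0],
    [0.094, [0, 0, 0.025], 0],
    [0.08, [0, 0, 0.015], 0],
    [0.07, [0, 0, 0.004], 0],
    [0.06, [0, 0, 0], 0],
    [0.05, [0, 0, 0], 0],
  ],
)

```text
time: 15.52
eef_pos: [0.4948, 0.3929, 0.0525]
tool_rot: [0.876, 0.483, 0.0, 0.0]
contact_force: [0.3, -0.1, 0.7]
opening: 0.751
grasp_force: 0.0
```

```bash
python3 - <<'E'
from h import *
plan(494.6,390.7,51,58)
E
```

```text
plan: turn -0.2 shift [-2.   1.   1.5]  (tool z tilt err 0.000) now [494.8 392.9  52.5] 57.8 t 15.5
```

Call:
step_arm(
  commands=[
    [0.05, [-0.002, 0.001, 0.001], 0],
    [0.03, [0, 0, 0], 0],
    [0.015, [0, 0, 0], 0],
    [0.015, [0, 0, 0], 0],
    [0.015, [0, 0, 0], 0],
    [0.015, [0, 0, 0], 0],
    [0.015, [0, 0, 0], 0],
    [0.015, [0, 0, 0], 0],
    [0.015, [0, 0, 0], 0],
    [0.015, [0, 0, 0], 0],
    [0.015, [0, 0, 0], 0],
    [0.015, [0, 0, 0], 0],
  ],
)

```text
time: 16.52
eef_pos: [0.4941, 0.3917, 0.0512]
tool_rot: [0.875, 0.484, 0.0, -0.0]
contact_force: [-0.4, -0.3, 3.3]
opening: 0.298
grasp_force: 30.0
```

```bash
python3 - <<'E'
from h import *
st=bot.observe(); print(st["opening"]*94,st["grasp_force"]); plan(484,11,150,58)
E
```

```text
28.022751218470617 30.00008851289749
plan: turn -0.1 shift [-328.2  193.2  -98.8]  (tool z tilt err 0.000) now [494.1 391.7  51.2] 57.9 t 16.5
```

Call:
step_arm(
  commands=[
    [0.015, [0, 0, -0.015], 0],
    [0.015, [0, 0, -0.03], 0],
    [0.015, [0, 0, -0.03], 0],
    [0.015, [-0.01, 0.005, -0.015], 0],
    [0.015, [-0.025, 0.012, 0], 0],
    [0.015, [-0.031, 0.015, 0], 0],
    [0.015, [-0.031, 0.015, 0], 0],
    [0.015, [-0.031, 0.015, 0], 0],
    [0.015, [-0.031, 0.015, 0], 0],
    [0.015, [-0.031, 0.015, 0], 0],
    [0.015, [-0.031, 0.015, 0], 0],
    [0.015, [-0.031, 0.015, 0], 0],
  ],
)

```text
time: 17.52
eef_pos: [0.4625, 0.1117, 0.1408]
tool_rot: [0.875, 0.484, -0.0, 0.0]
contact_force: [0.4, -1.0, -0.2]
opening: 0.293
grasp_force: 30.0
```

Call:
step_arm(
  commands=[
    [0.015, [-0.031, 0.015, 0], 0],
    [0.015, [-0.031, 0.015, 0], 0],
    [0.015, [-0.031, 0.015, 0], 0],
    [0.015, [-0.031, 0.015, 0], 0],
    [0.015, [-0.02, 0.01, 0], 0],
    [0.015, [-0.008, 0.004, 0], 0],
    [0.015, [0, 0, 0], 0],
    [0.015, [0, 0, 0], 0],
    [0.015, [0, 0, 0], 0],
  ],
)

```text
time: 18.27
eef_pos: [0.4453, -0.0529, 0.141]
tool_rot: [0.875, 0.485, 0.0, -0.0]
contact_force: [0.5, 0.3, -0.3]
opening: 0.294
grasp_force: 30.0
```

```bash
python3 - <<'E'
from h import *
st,c,P=look("w9"); hsv=cv2.cvtColor(c["color"],cv2.COLOR_BGR2HSV); print(st["opening"]*94)
m=((hsv[...,1]>120)&(abs(hsv[...,0].astype(int)-113)<12)&(hsv[...,2]>60)).astype(np.uint8); m[330:]=0
for r in blobs(c,P,m,.016,300): plan(r[0],r[1],110,58)
W=cloud(c,P); tops(c,W,.105,.25); tops(c,W,.18,.205)
E
```

```text
27.64018884849402
px [315. 144.] A 803 rect [484.   12.9  47.9  47.5  57.9] depth z5/50/95 [13.5 15.9 17.1]
plan: turn 0.0 shift [76.2 -2.  31. ]  (tool z tilt err 0.000) now [445.3 -52.8 141. ] 58.0 t 18.3
px [318. 306.] 11018 rect [452.6 -39.4  74.1  38.2 -31.9] circ [460.7 -26.4] z [122.6 173.8 226.8]
px [ 19. 317.] 1006 rect [398.6  13.9  10.9   6.9 -80. ] circ [396.6  13.6] z [214.7 218.3 223.6]
px [618. 317.] 1106 rect [524.3 -64.6  10.6   7.3  10.9] circ [524.7 -66.4] z [214.8 218.5 224.3]
px [317. 324.] 588 rect [450.1 -44.   21.6   6.1 -31.9] circ [448.5 -46.4] z [180.2 181.5 182.7]
```

View pics/w9.png

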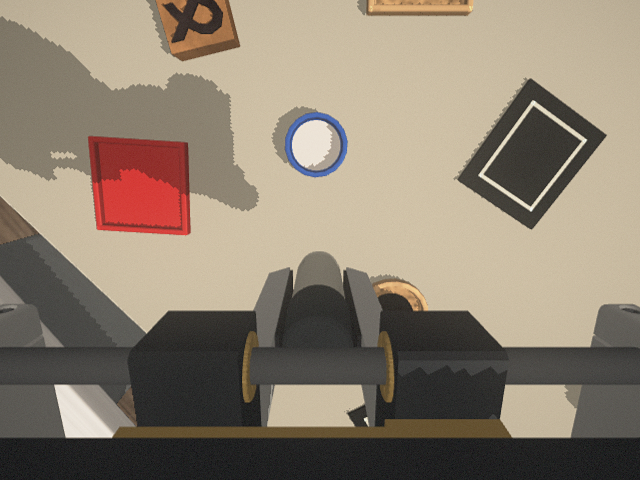

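The view shows the cup at (315,144), empty, with its rim at 16 mm, and the glue stick held upright at (318,290).

Call:
step_arm(
  commands=[
    [0.015, [0.015, -0.0005, 0], 0],
    [0.015, [0.027, -0.0005, 0], 0],
    [0.015, [0.025, -0.0005, 0], 0],
    [0.015, [0.0095, -0.0005, 0], 0],
    [0.015, [0, 0, 0.015], 0],
    [0.015, [0, 0, 0.025], 0],
    [0.015, [0, 0, 0.018], 0],
    [0.015, [0, 0, 0.007], 0],
    [0.015, [0, 0, 0], 0],
    [0.015, [0, 0, 0], 0],
  ],
)

```text
time: 19.15
eef_pos: [0.4838, 0.0114, 0.0761]
tool_rot: [0.875, 0.484, -0.0, -0.0]
contact_force: [-0.2, -0.1, -0.6]
opening: 0.295
grasp_force: 30.0
```

```bash
python3 - <<'E'
from h import *
plan(484.3,12.9,54.5,58)
E
```

```text
plan: turn -0.1 shift [ 1.5 -0.3 21.6]  (tool z tilt err 0.000) now [483.8  11.4  76.1] 57.9 t 19.1
```

Call:
step_arm(
  commands=[
    [0.015, [0.0012, 0, 0.008], 0],
    [0.015, [0, 0, 0.009], 0],
    [0.015, [0, 0, 0.004], 0],
    [0.015, [0, 0, 0.0005], 0],
    [0.015, [0, 0, 0], 0],
    [0.015, [0, 0, 0], 0],
    [0.05, [0, 0, 0], 0],
    [0.05, [0, 0, 0], 0],
    [0.05, [0, 0, 0], 0],
    [0.05, [0, 0, 0], 0],
    [0.05, [0, 0, 0], 0],
  ],
)

```text
time: 20.07
eef_pos: [0.4846, 0.0121, 0.0546]
tool_rot: [0.875, 0.484, 0.0, 0.0]
contact_force: [-0.1, -0.6, -0.7]
opening: 0.528
grasp_force: 0.0
```

Call:
step_arm(
  commands=[
    [0.05, [0, 0, -0.015], 0],
    [0.06, [0, 0, -0.03], 0],
    [0.07, [0, 0, -0.035], 0],
    [0.07, [0, 0, -0.035], 0],
    [0.06, [0, 0, -0.01], 0],
    [0.06, [0, 0, 0], 0],
    [0.06, [0, 0, 0], 0],
  ],
)

```text
time: 20.65
eef_pos: [0.4846, 0.012, 0.1797]
tool_rot: [0.875, 0.484, 0.0, 0.0]
contact_force: [-0.1, -0.8, -0.5]
opening: 0.643
grasp_force: 0.0
```

```bash
python3 - <<'E'
from h import *
st,c,P=look("w10"); W=cloud(c,P); tops(c,W,.085,.11,amin=150); tops(c,W,.013,.02,amin=150)
hsv=cv2.cvtColor(c["color"],cv2.COLOR_BGR2HSV)
m=((hsv[...,1]>120)&(abs(hsv[...,0].astype(int)-113)<12)&(hsv[...,2]>60)).astype(np.uint8); m[330:]=0
blobs(c,P,m,.016,300); plan(585,233,150,58)
E
```

```text
px [317. 251.] 1110 rect [483.7  11.9  27.3  26.3  59.1] circ [483.6  11.9] z [89.5 94.9 96. ]
px [240. 112.] 220 rect [479.8 136.9  59.6   8.1  70.7] circ [480.4 136.6] z [13.7 19.1 19.9]
px [316. 220.] 470 rect [485.6  17.2  48.9  41.2 -30.3] circ [483.8  13.7] z [14.3 15.9 17.1]
plan: turn -0.2 shift [241.1 -31.4  28.8]  (tool z tilt err 0.000) now [483.9  11.9 178.8] 57.8 t 20.7
```

View pics/w10.png

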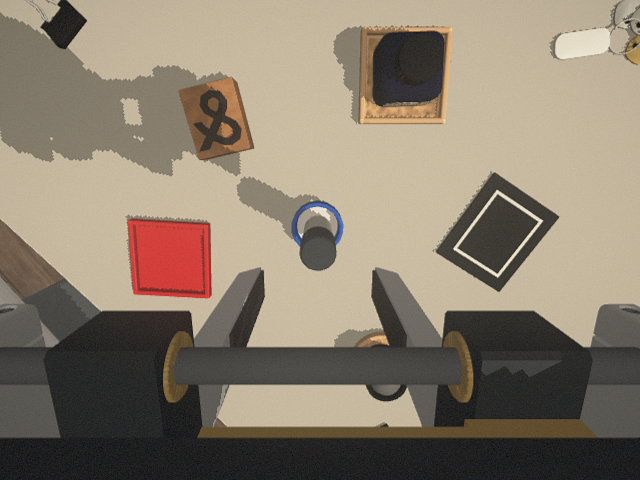

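The view shows the glue stick at (318,235) standing in the cup, with its top at 95 mm. Next is the eraser.

Call:
step_arm(
  commands=[
    [0.06, [0.015, -0.002, 0], 0],
    [0.06, [0.03, -0.004, 0], 0],
    [0.06, [0.032, -0.004, 0], 0],
    [0.06, [0.032, -0.004, 0.005], 0],
    [0.06, [0.032, -0.004, 0.005], 0],
    [0.06, [0.032, -0.004, 0.01], 0],
    [0.06, [0.032, -0.004, 0.01], 0],
    [0.06, [0.025, -0.004, 0], 0],
    [0.06, [0.01, -0.001, 0], 0],
    [0.06, [0, 0, 0], 0],
    [0.06, [0, 0, 0], 0],
    [0.06, [0, 0, 0], 0],
  ],
)

```text
time: 21.7
eef_pos: [0.5854, 0.229, 0.1489]
tool_rot: [0.876, 0.483, -0.001, 0.001]
contact_force: [0.4, -1.7, 0.3]
opening: 0.637
grasp_force: 0.0
```

```bash
python3 - <<'E'
from h import *
st,c,P=look("w11"); W=cloud(c,P); tops(c,W,.009,.016,amin=300); plan(587,233,27,58)
lab=cv2.cvtColor(c["color"],cv2.COLOR_BGR2LAB).astype(int); hsv=cv2.cvtColor(c["color"],cv2.COLOR_BGR2HSV)
m=((hsv[...,1]>60)&(abs(hsv[...,0].astype(int)-80)<20)); m[330:]=0; blobs(c,P,m,.012,200)
E
```

```text
px [ 24. 190.] 657 rect [394.4 395.2  28.8  17.9 -64. ] circ [394.6 395.9] z [10.  13.  15.1]
px [317. 223.] 1327 rect [589.7 237.8  50.   21.8  49.5] circ [589.9 238. ] z [10.5 12.  13.3]
plan: turn -0.3 shift [  4.1  -1.  122.3]  (tool z tilt err 0.000) now [585.7 229.  149.3] 57.7 t 21.8
px [561.  43.] A 2953 rect [822.7 253.9 109.   53.9 -42. ] depth z5/50/95 [55.4 59.2 64.5]
```

View pics/w11.png

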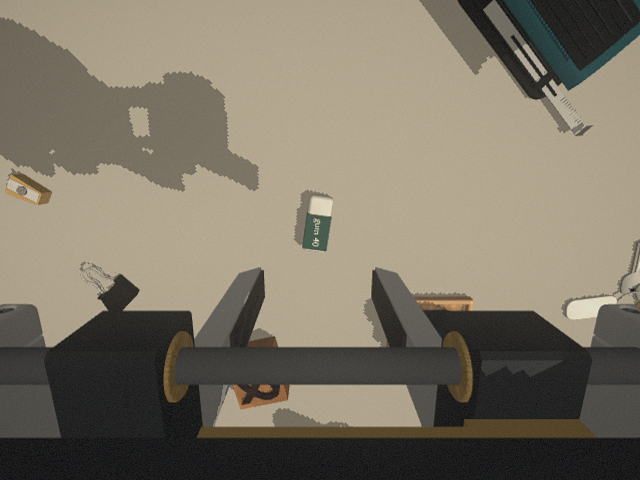

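The view shows the eraser at (317,223) lying flat, its top at 12 mm and turned to 49.5°.

Call:
step_arm(
  commands=[
    [0.05, [0, 0, 0], 4],
    [0.05, [0, 0, 0], 4.2],
    [0.05, [0.0094, -0.0027, 0.01], 0],
    [0.05, [0, 0, 0.025], 0],
    [0.05, [0, 0, 0.03], 0],
    [0.05, [0, 0, 0.03], 0],
    [0.05, [0, 0, 0.016], 0],
    [0.05, [0, 0, 0.005], 0],
    [0.05, [0, 0, 0], 0],
    [0.05, [0, 0, 0], 0],
  ],
)

```text
time: 22.58
eef_pos: [0.5906, 0.2407, 0.034]
tool_rot: [0.908, 0.42, 0.0, 0.0]
contact_force: [-0.0, 0.6, 0.7]
opening: 0.536
grasp_force: 0.0
```

```bash
python3 - <<'E'
from h import *
plan(589.8,237.9,28,49.5)
E
```

```text
plan: turn 0.2 shift [-2.7  1.2  6. ]  (tool z tilt err 0.000) now [590.6 240.7  34. ] 49.7 t 22.6
```

Call:
step_arm(
  commands=[
    [0.05, [-0.0025, 0.001, 0.004], 0],
    [0.05, [0, 0, 0.002], 0],
    [0.05, [0, 0, 0], 0],
    [0.01, [0, 0, 0], 0],
    [0.01, [0, 0, 0], 0],
    [0.01, [0, 0, 0], 0],
    [0.01, [0, 0, 0], 0],
    [0.01, [0, 0, 0], 0],
    [0.01, [0, 0, 0], 0],
    [0.01, [0, 0, 0], 0],
    [0.01, [0, 0, 0], 0],
    [0.01, [0, 0, 0], 0],
  ],
)

```text
time: 23.58
eef_pos: [0.5893, 0.2382, 0.0276]
tool_rot: [0.908, 0.42, 0.0, -0.0]
contact_force: [0.1, 0.5, 1.2]
opening: 0.221
grasp_force: 30.0
```

```bash
python3 - <<'E'
from h import *
st=bot.observe(); print(st["opening"]*94,st["grasp_force"],st["contact_force"]); plan(398,-271,130,87)
t=dict(np.load("top0.npz")); P=campose(t)
for n,(x,y) in dict(e=(420,267),b=(353,180)).items():
    g=cv2.cvtColor(t["color"],cv2.COLOR_BGR2GRAY); m=np.zeros_like(g); m[y-30:y+30,x-30:x+30]=(g[y-30:y+30,x-30:x+30]<90)
    print(n); blobs(t,P,m,.003,100)
E
```

```text
20.757091437208395 30.00036746263504 [0.05380365 0.52866291 1.15861353]
plan: turn -37.3 shift [-518.5 -164.4 -102.4]  (tool z tilt err 0.000) now [589.3 238.2  27.6] 49.7 t 23.6
e
px [419. 267.] A 351 rect [ 398.4 -271.1   82.2   55.3   89.3] depth z5/50/95 [-1.1  3.   7.1]
px [420. 267.] A 170 rect [ 398.4 -271.7   50.4   22.8   85.7] depth z5/50/95 [-0.8  2.5  6.2]
b
px [352. 180.] A 427 rect [631.2 -91.6  93.   81.1  26.3] depth z5/50/95 [-1.5  2.9  6.6]
px [352. 179.] A 416 rect [632.  -92.8  61.2  49.6  25.2] depth z5/50/95 [-1.5  2.8  7.3]
```

Call:
step_arm(
  commands=[
    [0.01, [0, 0, -0.015], 0],
    [0.01, [0, 0, -0.025], -6.4],
    [0.01, [0, 0, -0.03], -6.4],
    [0.01, [0, 0, -0.03], -6.4],
    [0.01, [0, 0, -0.03], -6.4],
    [0.01, [0, 0, -0.01], -6.4],
    [0.01, [-0.01, -0.003, 0], -6.3],
    [0.01, [-0.025, -0.007, 0], 0],
    [0.01, [-0.033, -0.01, 0], 0],
    [0.01, [-0.033, -0.01, 0], 0],
    [0.01, [-0.033, -0.01, 0], 0],
    [0.01, [-0.033, -0.01, 0], 0],
  ],
)

```text
time: 24.58
eef_pos: [0.5313, 0.072, 0.1674]
tool_rot: [0.72, 0.694, -0.0, 0.0]
contact_force: [0.5, -1.1, -0.2]
opening: 0.219
grasp_force: 30.0
```

Call:
step_arm(
  commands=[
    [0.01, [-0.033, -0.01, 0], 0],
    [0.01, [-0.033, -0.01, 0], 0],
    [0.01, [-0.033, -0.01, 0], 0],
    [0.01, [-0.033, -0.01, 0], 0],
    [0.01, [-0.033, -0.01, 0], 0],
    [0.01, [-0.033, -0.01, 0], 0],
    [0.01, [-0.033, -0.01, 0], 0],
    [0.01, [-0.033, -0.01, 0.008], 0],
    [0.01, [-0.033, -0.01, 0.01], 0],
    [0.01, [-0.033, -0.01, 0.01], 0],
    [0.01, [-0.033, -0.01, 0.01], 0],
    [0.01, [-0.02, -0.006, 0], 0],
  ],
)

```text
time: 25.58
eef_pos: [0.3995, -0.3085, 0.1278]
tool_rot: [0.721, 0.693, -0.001, -0.001]
contact_force: [1.1, 0.2, 0.2]
opening: 0.216
grasp_force: 30.0
```

Call:
step_arm(
  commands=[
    [0.01, [-0.01, 0, 0], 0],
    [0.01, [0, 0, 0], 0],
    [0.01, [0, 0, 0], 0],
  ],
)

```text
time: 25.83
eef_pos: [0.4031, -0.3143, 0.1297]
tool_rot: [0.72, 0.694, 0.001, 0.0]
contact_force: [0.4, 0.4, -0.5]
opening: 0.223
grasp_force: 30.0
```

```bash
cat >> h.py <<'E'
def dark(c,P,z=.003,amin=400,th=75,cut=330):
    g=c["color"].max(2); W=cloud(c,P)[...,2]; m=(g<th)&(W<.012)&(W>-.01); m[cut:]=0
    return blobs(c,P,m,z,amin)
E
python3 - <<'E'
from h import *
st,c,P=look("w12"); dark(c,P); W=cloud(c,P); z=st["eef_pos"][2]; print("held"); tops(c,W,z-.03,z-.005,amin=150); plan(398.2,-271.5,z*1000,88)
E
```

```text
px [309. 182.] A 3770 rect [ 397.1 -269.3   82.7   55.2   87.4] depth z5/50/95 [2.  3.1 4.3]
px [310. 185.] A 1960 rect [ 397.5 -269.8   52.7   24.8   87.9] depth z5/50/95 [1.9 3.  4.2]
held
px [317. 283.] 4057 rect [ 399.6 -311.9   51.4   41.6   67.6] circ [ 402.5 -313.4] z [110.8 114.2 119.5]
plan: turn 0.1 shift [41.8 -6.6  0.1]  (tool z tilt err 0.000) now [ 403.3 -313.5  129.8] 88.1 t 25.9
```

View pics/w12.png

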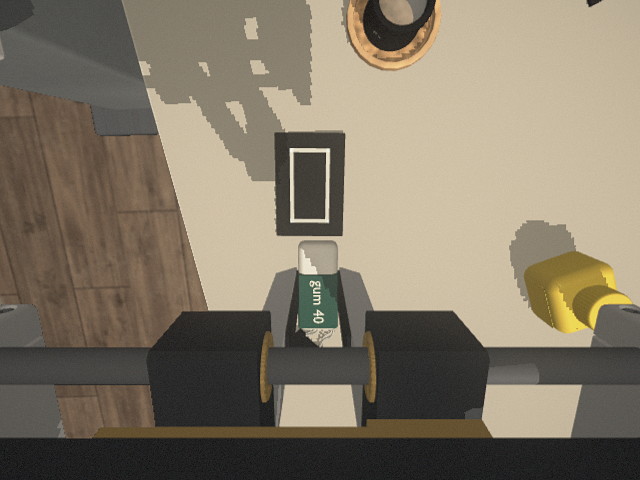

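The view shows the mat's outline at (310,185), free, and the eraser held at (317,285). Next I check where the eraser sits in the grip.

```bash
python3 - <<'E'
from h import *
st,c,P=look(); W=cloud(c,P); psi,M=yawpos(st)
T=(W-st["eef_pos"])@M*1000
m=(abs(T[...,2]-15.6)<2)&(abs(T[...,1])<9)&(abs(T[...,0])<40); q=T[m]
print(len(q),np.percentile(q[:,0],[0.5,2,98,99.5]),np.median(q[:,2])); print(rect(q[:,:2]/1000))
dark(c,P); plan(397.4,-269.7,130,87.8)
E
```

```text
2838 [-23.44753106 -22.24369457  24.15787499  24.95561725] 15.499519875810496
(0.7511692047119141, 0.016841888427734375, 49.586090087890625, 17.96702766418457, -0.13248443603515625)
px [309. 183.] A 3732 rect [ 397.2 -269.4   82.7   55.    87.4] depth z5/50/95 [1.9 3.1 4.3]
px [309. 186.] A 1960 rect [ 397.2 -269.7   52.9   24.2   88.3] depth z5/50/95 [2.  3.1 4.3]
plan: turn 0.3 shift [43.2 -7.7 -0.2]  (tool z tilt err 0.000) now [ 403.4 -313.1  129.8] 88.1 t 25.9
```

Call:
step_arm(
  commands=[
    [0.01, [0.015, -0.003, 0], 0.3],
    [0.01, [0.02, -0.0035, 0], 0],
    [0.01, [0.0075, -0.0012, 0], 0],
    [0.01, [0, 0, 0.02], 0],
    [0.01, [0, 0, 0.03], 0],
    [0.01, [0, 0, 0.025], 0],
    [0.01, [0, 0, 0.01], 0],
    [0.01, [0, 0, 0], 0],
    [0.01, [0, 0, 0], 0],
    [0.01, [0, 0, 0], 0],
  ],
)

```text
time: 26.77
eef_pos: [0.3972, -0.2724, 0.0455]
tool_rot: [0.721, 0.693, 0.0, 0.001]
contact_force: [0.5, -0.3, 0.4]
opening: 0.217
grasp_force: 30.0
```

```bash
python3 - <<'E'
from h import *
st,c,P=look(); W=cloud(c,P)[...,2]; m=(c["color"].max(2)<75)&(W<.012)&(W>-.01); m[:60]=0;m[330:]=0; blobs(c,P,m,.003,300)
plan(397.3,-270.4,31,87.8)
E
```

```text
px [416.  79.] A 334 rect [ 456.6 -166.1   33.7    9.3  -22. ] depth z5/50/95 [ 4.8  8.7 11.7]
px [318. 227.] A 3783 rect [ 397.9 -252.3   55.3   49.7   -2.5] depth z5/50/95 [2.1 3.1 4.2]
px [321. 235.] A 691 rect [ 398.  -256.7   26.7   25.1   87.6] depth z5/50/95 [2.1 3.1 4.1]
plan: turn -0.1 shift [ 2.3  0.  14.7]  (tool z tilt err 0.000) now [ 397.2 -272.7   45.7] 87.7 t 26.8
```

Call:
step_arm(
  commands=[
    [0.01, [0.0022, 0.0004, 0.007], 0],
    [0.01, [0, 0, 0.005], 0],
    [0.01, [0, 0, 0.0025], 0],
    [0.01, [0, 0, 0], 0],
    [0.01, [0, 0, 0], 0],
    [0.04, [0, 0, 0], 0],
    [0.04, [0, 0, 0], 0],
    [0.04, [0, 0, 0], 0],
    [0.04, [0, 0, 0], 0],
    [0.04, [0, 0, 0], 0],
  ],
)

```text
time: 27.65
eef_pos: [0.3966, -0.2702, 0.0299]
tool_rot: [0.721, 0.692, 0.0, -0.0]
contact_force: [-0.8, -0.4, -0.3]
opening: 0.424
grasp_force: 0.0
```

Call:
step_arm(
  commands=[
    [0.05, [0, 0, -0.01], 0],
    [0.06, [0, 0, -0.03], 0],
    [0.07, [0, 0, -0.035], 0],
    [0.08, [0, 0, -0.035], 0],
    [0.08, [0, 0, -0.01], 0],
    [0.08, [0, 0, 0], 0],
    [0.08, [0, 0, 0], 0],
  ],
)

```text
time: 28.23
eef_pos: [0.3965, -0.2705, 0.1503]
tool_rot: [0.722, 0.692, -0.0, 0.001]
contact_force: [0.5, 0.4, -0.3]
opening: 0.848
grasp_force: 0.0
```

```bash
python3 - <<'E'
from h import *
st,c,P=look("w13"); W=cloud(c,P); print(st["contact_force"]); tops(c,W,.0125,.02,amin=300); dark(c,P)
m=(c["color"].min(2)>0)&(W[...,2]>.0125)&(W[...,2]<.02); m[330:]=0; blobs(c,P,m,.015,500)
plan(461,143,150,70)
E
```

```text
[ 0.54533494  0.42679963 -0.30251175]
px [318. 234.] 1299 rect [ 396.2 -269.5   48.9   21.2   87.2] circ [ 395.5 -269.2] z [13.4 15.  16.2]
px [583.  39.] A 2218 rect [ 618.7 -107.3   60.9   60.8  -64. ] depth z5/50/95 [1.4 2.8 4.1]
px [602.  16.] A 2133 rect [ 627.2 -100.1   47.8   36.8   25.8] depth z5/50/95 [1.5 2.8 4.1]
px [319. 228.] A 2954 rect [ 397.  -269.1   81.8   55.1   87.4] depth z5/50/95 [2.  3.1 4.3]
px [318. 234.] A 1299 rect [ 396.2 -269.1   48.5   21.1   87.1] depth z5/50/95 [13.4 15.  16.2]
plan: turn 17.6 shift [410.4 -80.1  -0.6]  (tool z tilt err 0.000) now [ 395.9 -270.1  149.4] 87.6 t 28.3
```

View pics/w13.png

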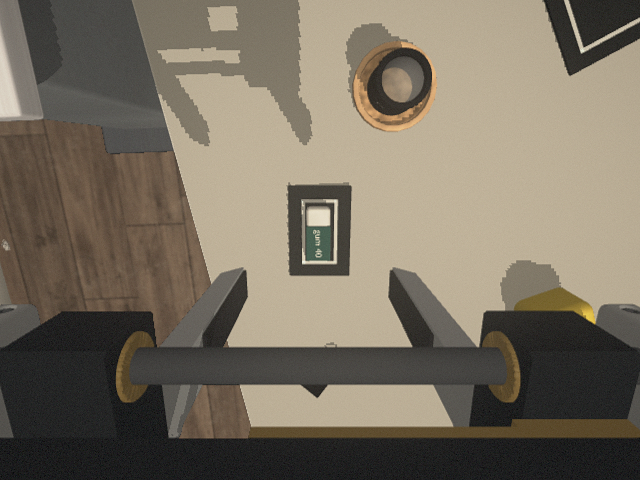

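The view shows the eraser at (318,234) inside the outline, under 1 mm off centre and with the angle matched to 0.3°. The block is next.

Call:
step_arm(
  commands=[
    [0.094, [0, 0, -0.01], 5.7],
    [0.094, [0, 0, -0.01], 5.7],
    [0.094, [0.01, -0.002, 0], 5.6],
    [0.094, [0.025, -0.005, 0], 0],
    [0.094, [0.033, -0.006, 0], 0],
    [0.094, [0.033, -0.006, 0], 0],
    [0.094, [0.033, -0.006, 0], 0],
    [0.094, [0.033, -0.006, 0], 0],
    [0.094, [0.033, -0.006, 0], 0],
    [0.094, [0.033, -0.006, 0], 0],
    [0.094, [0.033, -0.007, 0], 0],
    [0.094, [0.033, -0.007, 0], 0],
  ],
)

```text
time: 29.28
eef_pos: [0.4396, 0.0323, 0.1682]
tool_rot: [0.816, 0.578, -0.002, -0.001]
contact_force: [0.5, 0.0, 0.8]
opening: 1.0
grasp_force: 0.0
```

Call:
step_arm(
  commands=[
    [0.094, [0.033, -0.007, 0], 0],
    [0.094, [0.033, -0.007, 0], 0],
    [0.094, [0.025, -0.006, 0.01], 0],
    [0.094, [0.01, 0, 0.01], 0],
    [0.094, [0, 0, 0], 0],
    [0.094, [0, 0, 0], 0],
    [0.094, [0, 0, 0], 0],
  ],
)

```text
time: 29.87
eef_pos: [0.4548, 0.1305, 0.1492]
tool_rot: [0.817, 0.577, -0.002, 0.0]
contact_force: [0.7, -0.1, -0.2]
opening: 0.998
grasp_force: 0.0
```

```bash
python3 - <<'E'
from h import *
st,c,P=look("w14"); W=cloud(c,P); tops(c,W,.016,.03,amin=300); 
hsv=cv2.cvtColor(c["color"],cv2.COLOR_BGR2HSV); m=(W[...,2]>.017)&(W[...,2]<.03); m[330:]=0; r=blobs(c,P,m,.02,1000)[0]
plan(r[0],r[1],29,r[4])
E
```

```text
px [320. 219.] 3956 rect [460.6 144.   59.8  48.   70.7] circ [460.5 144.1] z [19.5 21.  23.7]
px [494. 213.] 582 rect [601.6  99.2  52.1  11.7  59.5] circ [604.8  97.4] z [16.8 23.3 29.3]
px [320. 219.] A 3956 rect [460.7 144.1  59.3  47.9  70.5] depth z5/50/95 [19.5 21.  23.7]
plan: turn -0.0 shift [ 14.6   0.6 120.6]  (tool z tilt err 0.000) now [455.2 130.4 149.6] 70.5 t 29.9
```

The block is 59.8x48 mm with its top at 20 mm, at (460.7,144) and turned to 70.6°. I'm grasping it across the 48 mm side.

Call:
step_arm(
  commands=[
    [0.094, [0.0145, 0.0005, 0.01], 0],
    [0.094, [0, 0, 0.03], 0],
    [0.094, [0, 0, 0.03], 0],
    [0.094, [0, 0, 0.025], 0],
    [0.094, [0, 0, 0.015], 0],
    [0.094, [0, 0, 0.005], 0],
    [0.094, [0, 0, 0], 0],
    [0.094, [0, 0, 0], 0],
  ],
)

```text
time: 30.58
eef_pos: [0.4613, 0.1456, 0.0356]
tool_rot: [0.816, 0.578, 0.0, 0.0]
contact_force: [-0.7, 0.5, -0.6]
opening: 1.002
grasp_force: 0.0
```

```bash
python3 - <<'E'
from h import *
plan(460.7,144,29,70.6)
E
```

```text
plan: turn -0.0 shift [-1.7 -0.1  6.6]  (tool z tilt err 0.000) now [461.3 145.6  35.6] 70.6 t 30.6
```

Call:
step_arm(
  commands=[
    [0.094, [-0.0015, 0, 0.005], 0],
    [0.094, [0, 0, 0.001], 0],
    [0.094, [0, 0, 0], 0],
    [0.035, [0, 0, 0], 0],
    [0.035, [0, 0, 0], 0],
    [0.035, [0, 0, 0], 0],
    [0.035, [0, 0, 0], 0],
    [0.035, [0, 0, 0], 0],
    [0.035, [0, 0, 0], 0],
    [0.035, [0, 0, 0], 0],
    [0.035, [0, 0, 0], 0],
    [0.035, [0, 0, 0], 0],
  ],
)

```text
time: 31.58
eef_pos: [0.4604, 0.1449, 0.029]
tool_rot: [0.816, 0.578, 0.0, 0.0]
contact_force: [0.7, 0.5, 0.2]
opening: 0.508
grasp_force: 30.0
```

```bash
python3 - <<'E'
from h import *
st=bot.observe(); print(st["opening"]*94,st["grasp_force"],st["contact_force"])
a=np.radians(26); plan(631.5-75*np.cos(a),-92-75*np.sin(a),150,26)
E
```

```text
47.706445942806354 29.999915957450867 [0.68216918 0.5391228  0.24625316]
plan: turn 44.7 shift [ -25.1  288.  -121. ]  (tool z tilt err 0.000) now [460.4 144.9  29. ] 70.7 t 31.6
```

Call:
step_arm(
  commands=[
    [0.035, [0, 0, -0.015], 0],
    [0.035, [0, 0, -0.025], 6.4],
    [0.035, [0, 0, -0.03], 6.4],
    [0.035, [0, 0, -0.03], 6.4],
    [0.035, [0, 0, -0.03], 6.4],
    [0.035, [0, 0, -0.01], 6.4],
    [0.035, [0, 0, 0], 6.4],
    [0.035, [-0.001, 0.01, 0], 6.3],
    [0.035, [-0.002, 0.025, 0], 0],
    [0.035, [-0.003, 0.033, 0], 0],
    [0.035, [-0.003, 0.033, 0], 0],
    [0.035, [-0.003, 0.033, 0], 0],
  ],
)

```text
time: 32.58
eef_pos: [0.5092, 0.0185, 0.1689]
tool_rot: [0.974, 0.225, -0.0, -0.0]
contact_force: [1.0, 1.3, 0.1]
opening: 0.508
grasp_force: 30.0
```

Call:
step_arm(
  commands=[
    [0.035, [-0.003, 0.033, 0], 0],
    [0.035, [-0.003, 0.033, 0], 0],
    [0.035, [-0.003, 0.033, 0], 0],
    [0.035, [-0.003, 0.033, 0.01], 0],
    [0.035, [-0.002, 0.02, 0.015], 0],
    [0.035, [0, 0.005, 0.01], 0],
    [0.035, [0, 0, 0], 0],
    [0.035, [0, 0, 0], 0],
    [0.035, [0, 0, 0], 0],
  ],
)

```text
time: 33.33
eef_pos: [0.565, -0.1252, 0.1342]
tool_rot: [0.974, 0.226, -0.0, -0.001]
contact_force: [0.9, 0.1, -0.4]
opening: 0.51
grasp_force: 30.0
```

```bash
python3 - <<'E'
from h import *
st,c,P=look("w15"); rs=dark(c,P); W=cloud(c,P); psi,M=yawpos(st)
T=(W-st["eef_pos"])@M*1000
m=(abs(T[...,2]-9)<2.5)&(abs(T[...,1])<22)&(abs(T[...,0])<45); q=T[m]
print("held",len(q),np.median(q[:,2]),rect(q[:,:2]/1000))
for r in rs: plan(r[0],r[1],130,r[4])
E
```

```text
px [315. 142.] A 5192 rect [630.5 -90.2  91.9  80.9  26. ] depth z5/50/95 [1.8 3.  4.2]
px [315. 146.] A 5093 rect [630.8 -90.3  62.3  50.8  26. ] depth z5/50/95 [1.9 3.  4.2]
held 6691 8.322993411756029 (-0.7691764831542969, 0.0051059722900390625, 59.39188003540039, 43.98471450805664, 0.024530811235308647)
plan: turn 0.1 shift [73.9 -3.   4.6]  (tool z tilt err 0.000) now [ 565.4 -125.3  134.6] 26.1 t 33.4
plan: turn 0.1 shift [74.1 -2.8  4.6]  (tool z tilt err 0.000) now [ 565.4 -125.3  134.6] 26.1 t 33.4
```

View pics/w15.png

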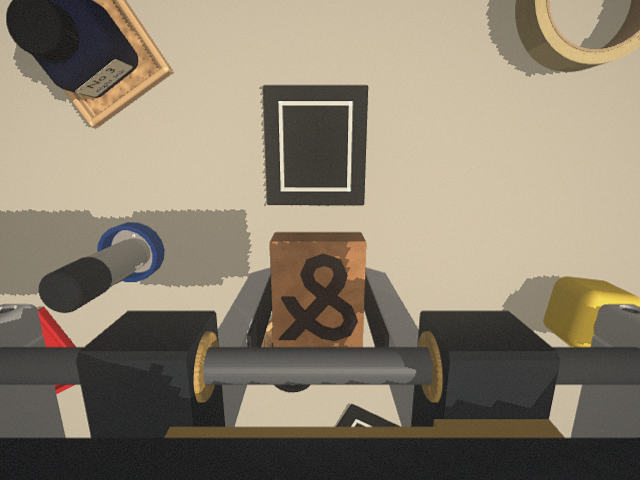

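The view shows the block held face up at (318,290) and its mat at (315,145), both turned to 26°.

Call:
step_arm(
  commands=[
    [0.035, [0.015, -0.0007, 0], 0],
    [0.035, [0.025, -0.0007, 0], 0],
    [0.035, [0.025, -0.0007, 0], 0],
    [0.035, [0.0098, -0.0008, 0], 0],
    [0.035, [0, 0, 0.02], 0],
    [0.035, [0, 0, 0.03], 0],
    [0.035, [0, 0, 0.025], 0],
    [0.035, [0, 0, 0.013], 0],
    [0.035, [0, 0, 0], 0],
    [0.035, [0, 0, 0], 0],
    [0.035, [0, 0, 0], 0],
  ],
)

```text
time: 34.3
eef_pos: [0.6324, -0.0923, 0.0476]
tool_rot: [0.974, 0.225, 0.001, 0.0]
contact_force: [0.4, 0.6, 0.5]
opening: 0.507
grasp_force: 30.0
```

```bash
python3 - <<'E'
from h import *
st,c,P=look(); W=cloud(c,P)[...,2]; m=(c["color"].max(2)<75)&(W<.012)&(W>-.01); m[330:]=0; blobs(c,P,m,.003,300)
a=np.radians(26); plan(630.7+.75*np.cos(a),-90.3+.75*np.sin(a),32.3,26)
E
```

```text
px [ 49. 146.] A 753 rect [625.3  75.5  64.5  31.4  19.8] depth z5/50/95 [ 6.2  8.8 11.6]
px [311. 220.] A 4538 rect [650.8 -80.1  81.2  49.2 -63.9] depth z5/50/95 [2.  3.1 4.2]
px [313. 227.] A 875 rect [654.4 -78.5  51.4   9.2 -64.1] depth z5/50/95 [2.1 3.1 4.1]
plan: turn -0.0 shift [-0.  -2.7 15.5]  (tool z tilt err 0.000) now [632.6 -92.4  47.8] 26.0 t 34.4
```

Call:
step_arm(
  commands=[
    [0.035, [0, -0.0027, 0.006], 0],
    [0.035, [0, 0, 0.006], 0],
    [0.035, [0, 0, 0.002], 0],
    [0.035, [0, 0, 0.0005], 0],
    [0.035, [0, 0, 0], 0],
    [0.035, [0, 0, 0], 0],
  ],
)

```text
time: 34.85
eef_pos: [0.6298, -0.0894, 0.032]
tool_rot: [0.974, 0.225, -0.0, -0.0]
contact_force: [-2.2, 1.0, 5.4]
opening: 0.505
grasp_force: 30.0
```

```bash
python3 - <<'E'
from h import *
a=np.radians(26); plan(630.7+.75*np.cos(a),-90.3+.75*np.sin(a),32.3,26)
E
```

```text
plan: turn -0.0 shift [ 1.1  1.2 -0.3]  (tool z tilt err 0.000) now [629.8 -89.4  32. ] 26.0 t 34.9
```

Call:
step_arm(
  commands=[
    [0.035, [0, 0, -0.002], 0],
    [0.035, [0.001, 0.001, 0], 0],
    [0.035, [0, 0, 0.0017], 0],
    [0.035, [0, 0, 0], 0],
    [0.065, [0, 0, 0], 0],
    [0.065, [0, 0, 0], 0],
    [0.065, [0, 0, 0], 0],
    [0.065, [0, 0, 0], 0],
    [0.065, [0, 0, 0], 0],
  ],
)

```text
time: 35.6
eef_pos: [0.6313, -0.0903, 0.0316]
tool_rot: [0.974, 0.225, -0.0, -0.0]
contact_force: [0.0, 0.4, -0.6]
opening: 0.688
grasp_force: 0.0
```

Call:
step_arm(
  commands=[
    [0.065, [0, 0, -0.015], 0],
    [0.08, [0, 0, -0.03], 0],
    [0.09, [0, 0, -0.035], 0],
    [0.09, [0, 0, -0.035], 0],
    [0.09, [0, 0, -0.01], 0],
    [0.09, [0, 0, 0], 0],
    [0.09, [0, 0, 0], 0],
  ],
)

```text
time: 36.18
eef_pos: [0.6313, -0.0903, 0.1567]
tool_rot: [0.974, 0.225, 0.0, 0.0]
contact_force: [-1.1, 0.4, 0.1]
opening: 0.954
grasp_force: 0.0
```

```bash
python3 - <<'E'
from h import *
st,c,P=look("w16"); print(st["eef_pos"]); W=cloud(c,P); tops(c,W,.0165,.03,amin=1000); dark(c,P)
st,c,P=look("side16","side"); 
E
```

```text
[ 0.63126842 -0.09034405  0.15673842]
px [565. 104.] 5900 rect [ 810.1 -219.8   96.4   94.4  -56.3] circ [ 809.2 -220.6] z [18.3 24.6 26. ]
px [318. 235.] 3734 rect [630.8 -90.6  59.8  48.1  25.9] circ [630.8 -90.9] z [22.5 24.  26.7]
px [317. 226.] A 3619 rect [631.  -89.9  92.8  81.3  26.1] depth z5/50/95 [2.  3.1 4.3]
```

View pics/w16.png

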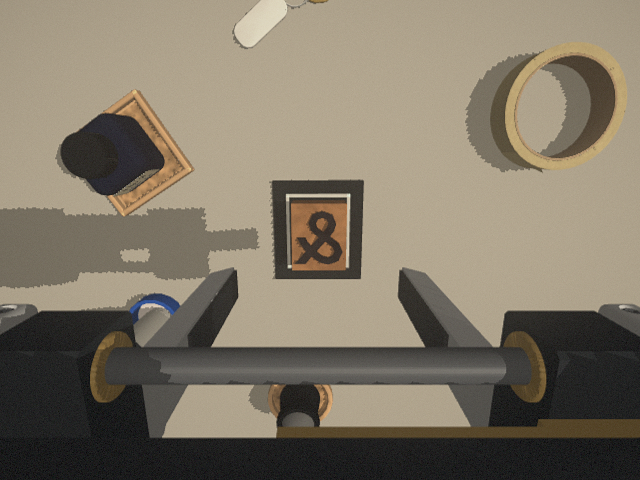

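View pics/side16.png

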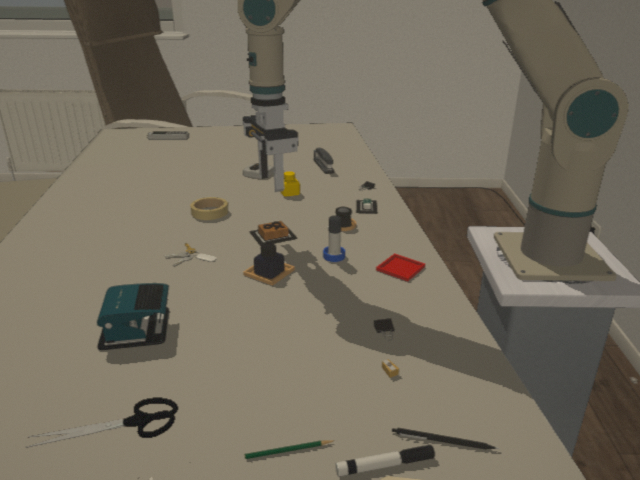

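The wrist view shows the block at (318,235), within 1 mm and 0.2° of its outline. The side view shows the bottle (269,262), loupe (343,217), glue stick (334,240) and eraser (367,205) all in place, with the arm clear.

```bash
python3 -c "
from rig import bot
print(bot.hand_in())"
```

```text
the job is handed in; nothing more can be done
None
```

The job is done and handed in: all five things are in their places, set down in the order asked, upright or flat and let go, at about 36 s of the 144 s allowed.

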